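# Stand the porcelain desiccator plate in the drying rack

## Robot

A 7-joint arm with a two-finger parallel gripper is mounted at the origin on a cart in front of the work surface, level with it; the furniture and walls round the work are solid. World frame = base frame: x ahead of the robot, y to its left, z up, the work surface at z = 0. Lengths are in m, angles in degrees, forces in N, time in s.
With the tool pointing down it reaches from about 0.425 to 0.875 m from the base axis. Payload 4.7 kg.
Tool frame: the origin (TCP) lies on the centre line of the jaws, within the pads' length; the fingertips stand ahead of it and the grasp point (between the pads) lies 5 mm behind it (robot.tip_reach is the z of the fingertips in the tool frame, in m); z points along the fingers, y is the line along which they close (so a half turn about z gives the same grasp; the last joint's range is limited). The gripper opens to 85 mm and grips with 20 to 120 N. Pads are 22 mm wide; open, the fingers measure 114 mm over their backs; the gripper's body (76 mm by 85 mm) begins 54 mm behind the grasp point. The pads swing forward as they close: fully open they stand 13 mm farther back than shut.
Start: joints at [77.642, 18.392, -4.016, 83.108, 1.295, 78.541, -3.26], TCP at [0.148, -0.633, 0.245] pointing down, gripper open.
Joint ranges: [-163.93, 163.93], [-17.29, 119.83], [-79.2, 71.16], [3.27, 140.29], [-89.18, 269.18], [5.43, 117.66], [-154.24, 154.24]. Speed limits (degrees/s): [147.25, 147.25, 180, 180, 180, 180, 180].

## Interface

Orientations are given as [roll, pitch, yaw] about the fixed x, y, z axes, in that order (R = Rz(yaw) Ry(pitch) Rx(roll)).
In Python, from bench import robot, read_camera, calibration, hand_in gives the robot as it stands.
- The arm moves only by the tool drive_tool, never from a script. Its argument "targets" is a list of rows, each a list of 6 numbers: the shift along the tool's x, y, z in mm, then the turn, a rotation vector about the tool's x, y, z in rad. A call has 1 to 20 rows; each row is the pose to reach, as a shift and turn from the pose commanded when the call began, along the tool's axes at that moment; what a row does not reach only later rows make up. A row lasts 1/8 s, in which the tool goes at most 62.5 mm and 10.7 degrees, less where a joint would pass 70% of its speed; a pose out of reach is approached as far as the arm can. A call with a gripper value outside its range is refused whole. "hand" is the finger opening in mm, from 0 to 85.4, set as the call begins (left out, the last holds). The fingers move at their own pace and stop on an object; "newtons" is the grip in N (left out, the last holds). Time passes only in rows, so rows that repeat a pose let the fingers close. It gives the time, the measured TCP pose, the force, the opening and the grip force at its end, in the units of the state.
- robot.observe(): the state, without advancing time (a new reading comes with each control period).
- read_camera(name): name is "side" or "top" or "wrist"; returns (picture, depth): 420x560x3 uint8, red, green, blue; 420x560 float32, m along the optical axis (not along the pixel's ray), 0 where there is no reading.
- calibration(name): a dict with "K" (3x3 intrinsics, pixels), "camera_from_world" (4x4, takes a point from world to camera coordinates); the wrist camera has in their place "tool_from_camera" (4x4, takes a point from camera to tool coordinates, whose origin is the TCP and whose axes are the flange's). Camera axes: x right, y up, looking along -z (the intrinsics and any distortion apply to the point x, -y, -z); pixel columns grow to the right and rows downward; lengths in m; the calibration is good to about 2 mm. A picture is of the moment at which its call begins: read the wrist's pose just before it. calibration takes no time and is no camera call.
- hand_in(): hands the job in; it is judged then, once.
The state is a dict: "clock": time; "q": joint angles; "qd": joint speeds; "joint_torque": joint torques, N m; "tcp_pos": TCP position; "tcp_rot": TCP orientation; "contact_force": force on the tool from outside, world axes, zero at the start; "torque": the same for the moment, N m; "gripper_width": opening from 0.0 (shut) to 1.0 (fully open); "grip_force": force on a finger pad.
Only numpy, scipy, OpenCV 4.12 (cv2) and the standard library are available. Lean on these libraries where they do the work, as an engineer would, in place of code of your own. Each camera call takes 0.05 s, during which the arm holds its last target. There are 200 camera calls.

## Task

Take the large perforated porcelain plate off the easel it leans on and stand it upright in the empty bay of the drying rack, between the tines and fully down on the two rods. Porcelain chips, so lower it all the way in before letting go, do not drop it, and leave the two small plates where they are.

Things in the scene. Friction and masses are not known exactly. Their poses are not given: they have to be found in the camera images.
- plate_center (a point): Centre of the large white perforated porcelain disc, 100 mm diameter, 12 mm thick, 0.2 kg; z is its axis. It leans on one of two like wire easels, its top tipped 25 deg from vertical towards the robot; its lower edge sits on two pins, its upper 40 mm is free on both faces. Pinch the 12 mm thickness at the middle of the upper rim, fingers in line with the disc, 20-25 mm over the rim.
- bay_seat (a point): Where the large plate's centre lies when seated in the rack's empty bay, 65 mm above the bench. x: along the rack, the standing plate's axis (either way); z up. It stands on 2 rods along x at y +-22 mm, tops 45 mm below this point, between tines 18 mm apart up to 15 mm below it, then flared to a 38 mm mouth, tips 8 mm above it. The other bay is 54 mm off along x, on either side. Tray 136 x 110 mm.
- small_rack_center (a point): Centre of a small perforated porcelain plate, 60 mm in diameter and 12 mm thick, that stands upright in the other bay of the rack (top about 72 mm above the bench). z is its axis. To be left alone.
- small_easel_center (a point): Centre of another small plate of the same kind (60 mm by 12 mm) that leans on the other easel. z is its axis. To be left alone.
There are look-alikes about, which are no part of the job. What is shaped like the part that bears plate_center but blue or green is not meant.

How it is judged:
By the outcome, as a careful person would: the job done as asked, in the order asked, and still so for the second after the job is handed in, with the robot touching nothing.
It also fails if it takes over 35 s, if anything falls off the work surface, if the arm or the gripper's body presses on something with over 40 N, if the wrist force passes 120 N, or if a joint passes its speed limit or range.

## Working session

There is one attempt and no reset: what is moved stays moved. The work goes in short steps, Python scripts to look and compute and a tool call to move; the robot and the scene stay as the last step left them, time stands still between calls to the robot, and variables do not carry over. Pictures are saved under pics/ and viewed, at most 10 in all, crops included, and the job is handed in when it is done.

Besides the shell and the picture viewer there is one more tool, called after "Call:" in YAML: its name, and indented under it one key for each argument. drive_tool: Moves the arm, as the interface text tells. Its arguments: {"type":"object","properties":{"targets":{"type":"array"},"hand":{"type":"number"},"newtons":{"type":"number"}},"required":["targets"]}

```bash
mkdir -p pics; ls
cat > h.py <<'E'
import numpy as np, cv2
from scipy.spatial.transform import Rotation as Ro
from bench import robot, read_camera, calibration, hand_in
def tool():
    s=robot.observe(); T=np.eye(4); T[:3,:3]=Ro.from_euler('xyz',s['tcp_rot'],degrees=True).as_matrix(); T[:3,3]=s['tcp_pos']; return T
def wfc(name):
    c=calibration(name)
    if name=='wrist': return c['K'],tool()@c['tool_from_camera'],c
    return c['K'],np.linalg.inv(c['camera_from_world']),c
def cloud(name,depth,K,W):
    v,u=np.mgrid[:depth.shape[0],:depth.shape[1]]
    x=(u-K[0,2])/K[0,0]*depth; y=(v-K[1,2])/K[1,1]*depth
    P=np.stack([x,-y,-depth],-1)
    return P@W[:3,:3].T+W[:3,3]
def grab(name):
    K,W,c=wfc(name); p,d=read_camera(name); return p,d,cloud(name,d,K,W)
E
python3 - <<'E'
from h import *
s=robot.observe(); print(s['clock'],s['tcp_pos'],s['tcp_rot'],robot.tip_reach)
for n in ['top','side']:
    p,d,P=grab(n); print(n,{k:v for k,v in calibration(n).items()}) 
    cv2.imwrite(f'pics/{n}0.png',p[...,::-1]); np.savez(f'{n}0.npz',p=p,d=d,P=P)
E
```

```text
pics
0.0 [ 0.1479228  -0.63241172  0.24422498] [-1.79889746e+02  3.93314706e-03  1.31684992e+01] 0.014
top {'K': array([[477.56384626,   0.        , 284.23470993],
       [  0.        , 477.56384626, 211.85019106],
       [  0.        ,   0.        ,   1.        ]]), 'camera_from_world': array([[ 0.01969681, -0.99975842,  0.00975341, -0.04183603],
       [ 0.99176071,  0.02077246,  0.12640883, -0.60258842],
       [-0.1265809 ,  0.0071832 ,  0.99193028, -1.08315569],
       [ 0.        ,  0.        ,  0.        ,  1.        ]])}
side {'K': array([[405.52718791,   0.        , 278.91647533],
       [  0.        , 405.52718791, 212.17359633],
       [  0.        ,   0.        ,   1.        ]]), 'camera_from_world': array([[-0.93838393, -0.34549605, -0.00825136,  0.55696644],
       [ 0.20305616, -0.57051588,  0.79578881, -0.21228432],
       [-0.27964942,  0.74507994,  0.60551804, -0.79032016],
       [ 0.        ,  0.        ,  0.        ,  1.        ]])}
```

View pics/top0.png

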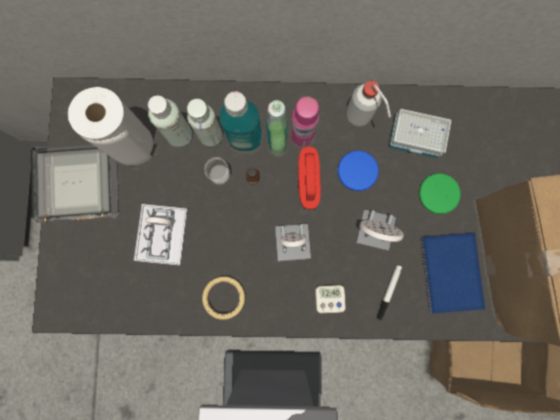

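View pics/side0.png

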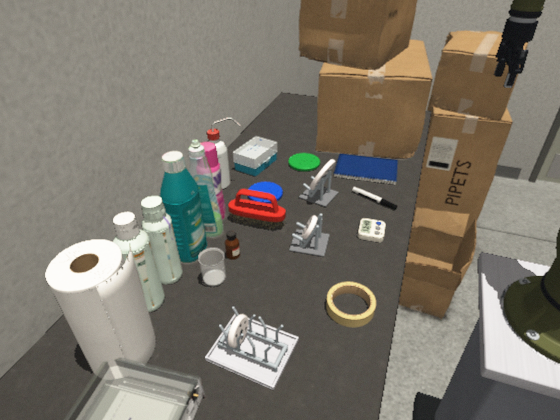

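Top view: the large white plate is at (381,230) on the right easel. The candidates it could be confused with are the small easel plate (293,241), the small rack plate (158,218), the blue disc (358,170) and the green disc (440,193). I choose (381,230) because it is the largest white leaning disc. The rack is at (160,235), and its empty bay is on the robot-near side, around (157,245).

Run:
```python
from h import *
t=np.load('top0.npz'); s=np.load('side0.npz')
def crop(z,x,y,w,h): return cv2.resize(z['p'][y:y+h,x:x+w,::-1],(400,300),interpolation=cv2.INTER_CUBIC)
a=np.vstack([np.hstack([crop(t,341,200,80,60),crop(t,110,190,120,90)]),np.hstack([crop(s,285,150,80,60),crop(s,200,305,108,81)])])
cv2.imwrite('pics/c0.png',a)
for n,z,(x0,x1,y0,y1) in [('top plate',t,(350,412,205,255)),('side plate',s,(295,345,150,210)),('top se',t,(272,314,222,264)),('top rack',t,(130,192,200,270)),('side rack',s,(205,300,305,385))]:
    P=z['P'][y0:y1,x0:x1].reshape(-1,3); d=z['d'][y0:y1,x0:x1].ravel()
    m=(d>0)&(P[:,2]>0.015); Q=P[m]; print(n,m.sum(),Q.min(0).round(3),Q.max(0).round(3))
    c=z['p'][y0:y1,x0:x1].reshape(-1,3).astype(int)
    w=m&(c.min(1)>165)
    if w.sum()>10: print('  white',w.sum(),P[w].mean(0).round(4),P[w].min(0).round(3),P[w].max(0).round(3))
    if 'plate' in n or 'se' in n:
        Q=P[w]; C=Q.mean(0); print(np.linalg.svd(Q-C,full_matrices=False)[2].round(3))
```

```text
top plate 709 [ 0.537 -0.3    0.016] [ 0.612 -0.201  0.124]
  white 196 [ 0.5494 -0.2446  0.1066] [ 0.537 -0.289  0.031] [ 0.607 -0.207  0.124]
[[ 0.242  0.969 -0.057]
 [ 0.509 -0.177 -0.842]
 [-0.826  0.175 -0.536]]
side plate 486 [ 0.535 -0.504  0.015] [ 0.69  -0.198  0.118]
  white 127 [ 0.556  -0.2239  0.0987] [ 0.535 -0.281  0.034] [ 0.607 -0.199  0.118]
[[-0.586 -0.132  0.799]
 [ 0.001  0.986  0.164]
 [ 0.81  -0.097  0.578]]
top se 403 [ 0.511 -0.081  0.022] [ 0.575 -0.023  0.082]
  white 118 [ 0.5328 -0.0513  0.069 ] [ 0.517 -0.076  0.03 ] [ 0.57  -0.025  0.082]
[[ 0.664 -0.243 -0.707]
 [ 0.093  0.965 -0.245]
 [-0.742 -0.097 -0.664]]
top rack 721 [0.481 0.21  0.015] [0.618 0.32  0.077]
  white 280 [0.5523 0.2663 0.0452] [0.481 0.237 0.015] [0.609 0.32  0.076]
side rack 1470 [0.486 0.237 0.015] [0.609 0.298 0.076]
  white 592 [0.5471 0.2719 0.0425] [0.486 0.237 0.016] [0.609 0.295 0.076]
```

View pics/c0.png

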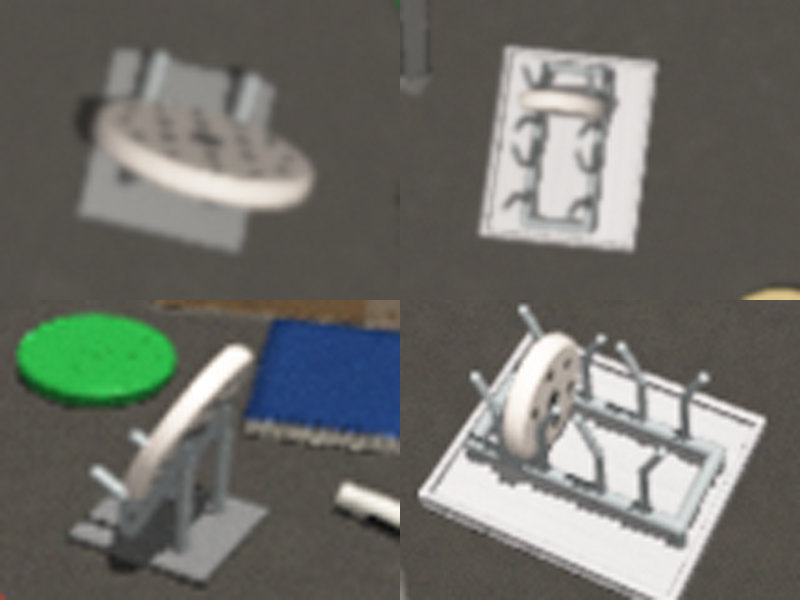

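```bash
cat >> h.py <<'E'
def pose(zc,yc,p):
    z=np.array(zc,float); z/=np.linalg.norm(z); y=np.array(yc,float); y-=z*(y@z); y/=np.linalg.norm(y)
    T=np.eye(4); T[:3,:3]=np.stack([np.cross(y,z),y,z],1); T[:3,3]=p; return T
def move(T):
    D=np.linalg.inv(tool())@T
    r=Ro.from_matrix(D[:3,:3]).as_rotvec(); print('shift mm',(D[:3,3]*1000).round(1),'rot',r.round(4),'deg',np.degrees(np.linalg.norm(r)).round(1))
E
python3 - <<'E'
from h import *
for n in ['top','side']:
    z=np.load(n+'0.npz'); P=z['P'].reshape(-1,3)[z['d'].ravel()>0]
    for lo in (-.7,-.6,-.5,-.4,-.3):
        for xx in (-.1,.1,.2,.3,.4,.5,.6):
            m=(P[:,1]>lo)&(P[:,1]<lo+.1)&(P[:,0]>xx)&(P[:,0]<xx+.1)
            if m.sum()>5: print(n,lo,xx,P[m,2].max().round(2),end=' | ')
    print()
print({k:np.round(v,3) for k,v in calibration('wrist').items()})
s,c=np.sin(np.radians(25)),np.cos(np.radians(25))
h=np.array([.97,-.243,0]); zt=h*s+np.array([0,0,-c]); nrm=h*c+np.array([0,0,s])
top=np.array([.545,-.246,.117])
move(pose(zt,nrm,top-zt*.14))
E
```

```text
top -0.7 -0.1 -0.74 | top -0.7 0.1 -0.54 | top -0.7 0.2 -0.53 | top -0.7 0.3 0.01 | top -0.7 0.6 0.0 | top -0.6 -0.1 -0.74 | top -0.6 0.1 -0.45 | top -0.6 0.2 -0.46 | top -0.6 0.3 0.27 | top -0.6 0.4 0.27 | top -0.6 0.5 0.27 | top -0.6 0.6 0.26 | top -0.5 -0.1 -0.74 | top -0.5 0.1 -0.74 | top -0.5 0.2 -0.74 | top -0.5 0.3 0.02 | top -0.5 0.4 0.02 | top -0.5 0.5 0.21 | top -0.5 0.6 0.26 | top -0.4 -0.1 -0.75 | top -0.4 0.1 -0.74 | top -0.4 0.2 -0.75 | top -0.4 0.3 0.02 | top -0.4 0.4 0.02 | top -0.4 0.5 0.07 | top -0.4 0.6 0.02 | top -0.3 -0.1 -0.74 | top -0.3 0.1 -0.74 | top -0.3 0.2 -0.75 | top -0.3 0.3 0.02 | top -0.3 0.4 0.02 | top -0.3 0.5 0.12 | top -0.3 0.6 0.04 | 
side -0.7 -0.1 -0.75 | side -0.7 0.1 0.46 | side -0.7 0.2 -0.52 | side -0.7 0.3 0.26 | side -0.7 0.4 0.44 | side -0.7 0.6 0.0 | side -0.6 -0.1 -0.75 | side -0.6 0.1 0.46 | side -0.6 0.2 -0.46 | side -0.6 0.3 0.26 | side -0.6 0.4 0.45 | side -0.6 0.5 0.45 | side -0.6 0.6 0.44 | side -0.5 0.1 -0.75 | side -0.5 0.2 -0.75 | side -0.5 0.3 0.02 | side -0.5 0.4 0.02 | side -0.5 0.5 0.25 | side -0.5 0.6 0.26 | side -0.4 0.1 -0.75 | side -0.4 0.2 -0.75 | side -0.4 0.3 0.02 | side -0.4 0.4 0.02 | side -0.4 0.5 0.02 | side -0.4 0.6 0.02 | side -0.3 0.1 -0.75 | side -0.3 0.2 -0.75 | side -0.3 0.3 0.02 | side -0.3 0.4 0.02 | side -0.3 0.5 0.12 | side -0.3 0.6 0.04 | 
{'K': array([[313.045,   0.   , 280.798],
       [  0.   , 313.045, 211.324],
       [  0.   ,   0.   ,   1.   ]]), 'tool_from_camera': array([[ 0.001,  0.947,  0.32 ,  0.083],
       [ 1.   , -0.001, -0.   ,  0.001],
       [ 0.   ,  0.32 , -0.947, -0.129],
       [ 0.   ,  0.   ,  0.   ,  1.   ]])}
shift mm [ 422.1 -312.9    0.9] rot [-0.3931  0.238  -1.0776] deg 67.1
```

Call:
drive_tool:
  targets:
    - [32,-48,-10,-0.05,0.03,-0.13]
    - [64,-96,-20,-0.1,0.06,-0.27]
    - [96,-144,-30,-0.15,0.09,-0.4]
    - [127,-191,-30,-0.2,0.12,-0.54]
    - [180,-213,-30,-0.245,0.15,-0.67]
    - [230,-234,-25,-0.29,0.18,-0.81]
    - [280,-254,-20,-0.34,0.21,-0.94]
    - [330,-275,-15,-0.393,0.238,-1.078]
    - [380,-295,-8,-0.393,0.238,-1.078]
    - [422,-313,0,-0.393,0.238,-1.078]
    - [422,-313,0,-0.393,0.238,-1.078]
    - [422,-313,0,-0.393,0.238,-1.078]
    - [422,-313,0,-0.393,0.238,-1.078]

```text
clock: 1.72
tcp_pos: [0.4867, -0.2334, 0.2453]
tcp_rot: [155.0, 0.1, 75.8]
contact_force: [-0.1, -0.6, 0.1]
gripper_width: 1.002
grip_force: 0.0
```

Run:
```python
from h import *
print(tool().round(3))
p,d,P=grab('wrist'); np.savez('w0.npz',p=p,d=d,P=P)
cv2.imwrite('pics/w0.png',p[...,::-1])
```

```text
[[ 0.245  0.879  0.41   0.487]
 [ 0.969 -0.221 -0.105 -0.233]
 [-0.002  0.423 -0.906  0.245]
 [ 0.     0.     0.     1.   ]]
```

View pics/w0.png

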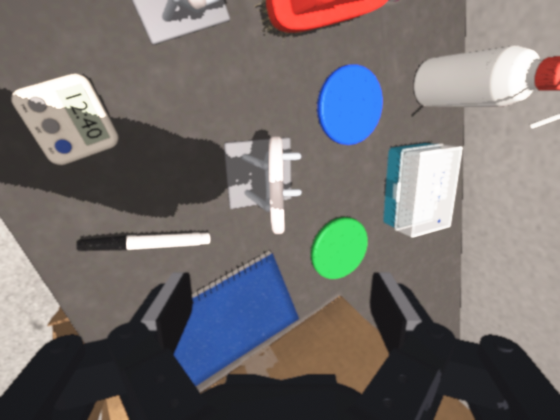

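The wrist view shows the plate rim edge-on at columns 270–284 and rows 135–232. It lies in line with the finger plane at column 281 and leans only slightly. Next I fit the rim.

Run:
```python
from h import *
w=np.load('w0.npz'); p=w['p'].astype(int); 
m=np.zeros(p.shape[:2],bool); m[128:240,255:295]=True
hsv=cv2.cvtColor(w['p'],cv2.COLOR_RGB2HSV)
r=p[...,0]-p[...,2]
m&=(w['d']>0)&(w['P'][...,2]>0.04)&(p.min(2)>130)&(r>3)
m=cv2.morphologyEx(m.astype(np.uint8),cv2.MORPH_OPEN,np.ones((3,3)))>0
P=w['P'][m]; print(m.sum())
v,u=np.nonzero(m)
for a in range(130,240,10):
    k=(v>=a)&(v<a+10)
    if k.sum(): print(a,u[k].min(),u[k].max(),k.sum(),P[k].mean(0).round(4))
print(cv2.fitLine(np.stack([u,v],1).astype(np.float32),2,0,.01,.01).ravel())
T=tool(); Q=(P-T[:3,3])@T[:3,:3]
# in tool frame: circle fit in x-z of outermost rim
print(Q.min(0).round(4),Q.max(0).round(4))
from scipy.optimize import least_squares
f=lambda c:np.hypot(Q[:,0]-c[0],Q[:,2]-c[1])-.05
s=least_squares(f,[0,.18],loss='soft_l1',f_scale=.002); print('centre xz tool',s.x.round(4),'res',np.abs(s.fun).mean())
A=np.c_[Q[:,0],Q[:,2],np.ones(len(Q))]; print('y = a x + b z + c',np.linalg.lstsq(A,Q[:,1],rcond=None)[0].round(4))
```

```text
746
130 270 280 28 [ 0.5707 -0.2012  0.0764]
140 269 281 127 [ 0.5641 -0.2042  0.0886]
150 268 281 46 [ 0.5563 -0.2099  0.0942]
160 268 271 34 [ 0.5515 -0.2186  0.0945]
170 268 270 30 [ 0.5506 -0.2296  0.0894]
180 268 282 136 [ 0.5461 -0.233   0.1123]
190 269 282 140 [ 0.5437 -0.2418  0.1126]
200 269 282 139 [ 0.5415 -0.2512  0.1121]
210 269 272 15 [ 0.5371 -0.2591  0.1061]
220 271 275 25 [ 0.5362 -0.2745  0.1037]
230 272 280 26 [ 0.5408 -0.2862  0.0963]
[1.7502444e-02 9.9984682e-01 2.7441153e+02 1.8189946e+02]
[-0.042  -0.0133  0.1396] [0.0528 0.0018 0.2134]
centre xz tool [0.0025 0.1916] res 0.002458505620829206
y = a x + b z + c [ 0.0191 -0.0932  0.0088]
```

Call:
drive_tool:
  targets:
    - [0,-2,40,0,0,0]
    - [2,-4,80,0,0,0]
    - [2,-4,110,0,0,0]
    - [2,-4,110,0,0,0]
    - [2,-4,110,0,0,0]
  hand: 40

```text
clock: 2.4
tcp_pos: [0.5297, -0.2415, 0.145]
tcp_rot: [154.9, 0.1, 75.9]
contact_force: [-0.3, 0.2, 0.6]
gripper_width: 0.47
grip_force: 0.0
```

Run:
```python
from h import *
print(tool().round(4)[:3,3])
p,d,P=grab('wrist'); np.savez('w1.npz',p=p,d=d,P=P)
cv2.imwrite('pics/w1.png',p[...,::-1])
T=tool();Q=(P-T[:3,3])@T[:3,:3]
np.save('q1.npy',Q)
```

```text
[ 0.5297 -0.2415  0.145 ]
```

View pics/w1.png

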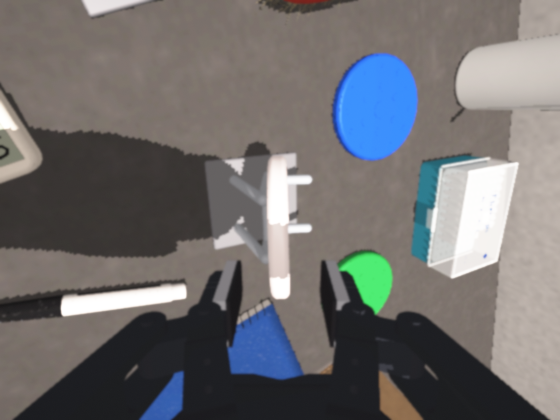

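The close view shows the rim at columns 269–289 and rows 155–298. The fingertips sit either side of it at columns 240 and 322.

Run:
```python
from h import *
w=np.load('w1.npz'); Q=np.load('q1.npy'); p=w['p'].astype(int)
m=np.zeros(p.shape[:2],bool); m[148:305,262:295]=True
m&=(w['d']>0)&(w['P'][...,2]>.04)&(p.min(2)>110)&(p[...,0]-p[...,2]>2)
for v in range(155,300,12):
    u=np.nonzero(m[v])[0]
    if len(u): 
        k=Q[v,u]; print(v,u.min(),u.max(),np.median(k,0).round(4),(k[:,1].min()+k[:,1].max())/2)
k=m.copy(); k[:,:272]=0;k[:,285:]=0
q=Q[k]
from scipy.optimize import least_squares
s=least_squares(lambda c:np.hypot(q[:,0]-c[0],q[:,2]-c[1])-.05,[0,.08],loss='soft_l1',f_scale=.001);print(s.x,np.median(abs(s.fun)))
```

```text
167 267 285 [ 0.0462 -0.0025  0.0638] -0.0029008701498797838
179 267 286 [ 0.0406 -0.0057  0.0555] -0.00242776116258844
191 266 286 [ 0.0349 -0.0067  0.049 ] -0.0035065377304478876
203 266 269 [ 0.0291 -0.0075  0.0439] -0.00812725241539414
215 266 287 [ 0.0232 -0.0071  0.0398] -0.003742643163857625
227 266 287 [ 0.0175 -0.0022  0.0358] -0.003819342754242739
239 267 287 [ 0.0112 -0.0019  0.0334] -0.002023839125785535
251 267 288 [ 0.0041 -0.0017  0.0329] -0.002799206434526134
263 263 288 [-0.0033 -0.0023  0.0325] -0.0041008496123023834
275 269 288 [-0.0118 -0.0012  0.0336] -0.0012233324141731274
287 270 272 [-0.0236 -0.0059  0.0396] -0.005871131430054365
[-4.02034093e-05  8.20259786e-02] 0.0003622450139196473
```

Call:
drive_tool:
  targets:
    - [0,-1.5,15,0,0,-0.02]
    - [0,-1.5,30,0,0,-0.02]
    - [0,-1.5,40,0,0,-0.02]
    - [0,-1.5,40,0,0,-0.02]
  hand: 34

```text
clock: 2.95
tcp_pos: [0.5446, -0.2442, 0.1062]
tcp_rot: [155.0, 0.5, 77.0]
contact_force: [0.1, 0.4, -0.6]
gripper_width: 0.399
grip_force: 0.0
```

Call:
drive_tool:
  targets:
    - [0,0,0,0,0,0]
    - [0,0,0,0,0,0]
    - [0,0,0,0,0,0]
    - [0,0,0,0,0,0]
    - [0,0,0,0,0,0]
    - [0,0,0,0,0,0]
  hand: 4
  newtons: 50

```text
clock: 3.7
tcp_pos: [0.5453, -0.2447, 0.1076]
tcp_rot: [154.9, 0.6, 77.0]
contact_force: [0.9, -0.2, 2.6]
gripper_width: 0.126
grip_force: 52.0
```

Call:
drive_tool:
  targets:
    - [0,2,-8,0,0,0]
    - [0,4,-20,0,0,0]
    - [0,5,-50,0,0,0]
    - [0,5,-90,0,0,0]
    - [0,5,-130,0,0,0]
    - [0,5,-130,0,0,0]
    - [0,5,-130,0,0,0]

```text
clock: 4.58
tcp_pos: [0.4951, -0.2316, 0.2261]
tcp_rot: [155.1, 0.6, 77.0]
contact_force: [-0.4, 0.4, -1.6]
gripper_width: 0.128
grip_force: 51.5
```

Run:
```python
from h import *
from scipy.spatial import cKDTree
for n,(x0,x1,y0,y1) in [('top',(125,200,195,275)),('side',(200,306,300,390))]:
    z=np.load(n+'0.npz'); P=z['P'];p=z['p'].astype(int)
    m=np.zeros(p.shape[:2],np.uint8); m[y0:y1,x0:x1]=((p.min(2)>100)&(z['d']>0))[y0:y1,x0:x1]
    c=max(cv2.findContours(m,cv2.RETR_EXTERNAL,cv2.CHAIN_APPROX_NONE)[0],key=cv2.contourArea)
    f=np.zeros_like(m); cv2.drawContours(f,[c],-1,1,-1)
    k=(f>0)&(m>0)&(P[...,2]<.014); print(n,'tray z',np.median(P[k][:,2]),k.sum())
    q=P[k][:,:2].astype(np.float32)*1000; r=cv2.minAreaRect(q); print(' rect',r)
    k=(f>0)&(P[...,2]>.05)&(p.min(2)>0); 
    Q=P[k]; C=np.median(Q,0); print(' high pts',len(Q)); 
    if n=='top':
        kk=(f>0)&(P[...,2]>.03)&(p[...,0]-p[...,2]>8)&(p.min(2)>120); W=P[kk]; print(' plate',len(W),W.mean(0),cv2.minAreaRect(W[:,:2].astype(np.float32)*1000))
    u=[]
    pts=Q[Q[:,2]>.06]
    lab=-np.ones(len(pts),int);t=cKDTree(pts[:,:2]);g=0
    for i in range(len(pts)):
        if lab[i]<0:
            st=[i];lab[i]=g
            while st:
                for b in t.query_ball_point(pts[st.pop(),:2],.006):
                    if lab[b]<0: lab[b]=g;st.append(b)
            g+=1
    for a in range(g): print('  cl',(lab==a).sum(),pts[lab==a].mean(0).round(3),pts[lab==a][:,2].max().round(3))
```

```text
top tray z 0.004780335064457519 2059
 rect ((548.3389892578125, 267.8619079589844), (117.15785217285156, 142.5899200439453), 85.31940460205078)
 high pts 270
 plate 159 [0.57438842 0.25892891 0.06207942] ((575.626708984375, 261.32080078125), (54.96166229248047, 12.576311111450195), 86.25740051269531)
  cl 13 [ 0.461 -0.022  1.151] 1.151
  cl 12 [0.595 0.282 0.069] 0.076
  cl 10 [0.592 0.239 0.068] 0.077
  cl 107 [0.576 0.261 0.068] 0.076
  cl 10 [0.559 0.286 0.068] 0.074
  cl 9 [0.555 0.242 0.068] 0.074
  cl 12 [0.542 0.287 0.068] 0.074
  cl 9 [0.539 0.244 0.068] 0.072
  cl 11 [0.505 0.29  0.067] 0.072
  cl 9 [0.501 0.246 0.069] 0.075
side tray z 0.004705920391161633 2846
 rect ((555.90380859375, 256.3857727050781), (131.15972900390625, 155.0876922607422), 85.32099914550781)
 high pts 521
  cl 17 [0.59  0.242 0.067] 0.073
  cl 173 [0.574 0.269 0.067] 0.073
  cl 11 [0.553 0.246 0.068] 0.072
  cl 21 [0.537 0.247 0.067] 0.074
  cl 13 [0.345 0.66  0.652] 0.652
  cl 19 [0.594 0.286 0.067] 0.073
  cl 14 [0.499 0.25  0.069] 0.074
  cl 18 [0.557 0.29  0.067] 0.074
  cl 25 [0.541 0.29  0.067] 0.074
  cl 20 [0.503 0.294 0.068] 0.076
```

Run:
```python
from h import *
a=np.radians(-4.8)
move(pose([0,0,-1],[np.cos(a),np.sin(a),0],[.521,.2675,.215]))
```

```text
shift mm [492.2 -81.5 -31.1] rot [ 0.4339  0.041  -0.1386] deg 26.2
```

Call:
drive_tool:
  targets:
    - [35,-6,-4,0.05,0,-0.02]
    - [80,-13,-6,0.1,0.01,-0.03]
    - [130,-22,-9,0.15,0.015,-0.045]
    - [180,-30,-12,0.2,0.02,-0.06]
    - [230,-38,-15,0.25,0.025,-0.08]
    - [280,-46,-18,0.3,0.03,-0.095]
    - [330,-55,-21,0.35,0.035,-0.11]
    - [380,-63,-24,0.4,0.038,-0.125]
    - [430,-71,-27,0.434,0.041,-0.139]
    - [470,-78,-30,0.434,0.041,-0.139]
    - [492,-81.5,-31,0.434,0.041,-0.139]
    - [492,-81.5,-31,0.434,0.041,-0.139]
    - [492,-81.5,-31,0.434,0.041,-0.139]
    - [492,-81.5,-31,0.434,0.041,-0.139]

```text
clock: 6.32
tcp_pos: [0.5223, 0.2652, 0.2152]
tcp_rot: [179.9, 0.1, 85.1]
contact_force: [-1.2, -0.0, -2.3]
gripper_width: 0.133
grip_force: 51.4
```

Run:
```python
from h import *
print(tool().round(4))
p,d,P=grab('wrist'); np.savez('w2.npz',p=p,d=d,P=P)
cv2.imwrite('pics/w2.png',p[...,::-1])
```

```text
[[ 0.0857  0.9963  0.001   0.5223]
 [ 0.9963 -0.0857 -0.0015  0.2652]
 [-0.0014  0.0011 -1.      0.2152]
 [ 0.      0.      0.      1.    ]]
```

View pics/w2.png

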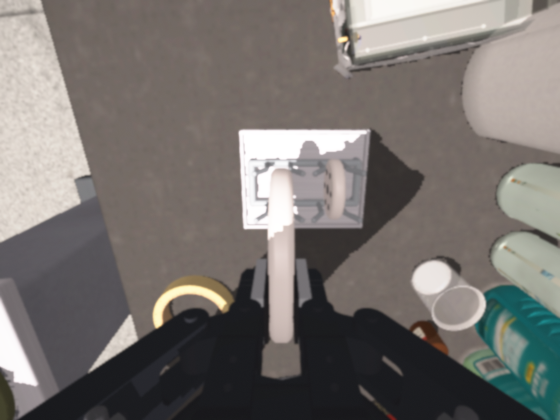

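The wrist view shows the held plate in line at column 281, above the rack's left (empty) bay. The small plate is in the other bay at column 337. I measure in tool axes.

Run:
```python
from h import *
w=np.load('w2.npz'); P=w['P'];p=w['p'].astype(int); T=tool(); Q=(P-T[:3,3])@T[:3,:3]
sub=np.zeros(p.shape[:2],bool); sub[120:240,232:375]=1; sub&=w['d']>0
k=sub&(p.min(2)>130)&(P[...,2]<.012); r=cv2.minAreaRect((Q[k][:,:2]*1000).astype(np.float32)); print('tray tool mm',r)
k=sub&(P[...,2]>.045)&(P[...,2]<.09)
q=Q[k]*1000; lab=cv2.connectedComponentsWithStats(k.astype(np.uint8),connectivity=8)
for i in range(1,lab[0]):
    if lab[2][i,4]>4: q=Q[lab[1]==i]*1000; print(lab[2][i],q.mean(0).round(1),q.min(0).round(0)[:2],q.max(0).round(0)[:2])
# held plate
k=np.zeros(p.shape[:2],bool);k[160:345,262:300]=1; k&=(P[...,2]>.1)&(p[...,0]-p[...,2]>0)&(p.min(2)>110)
for v in range(172,345,16):
    u=np.nonzero(k[v])[0]
    if len(u)>4: q=Q[v,u]*1000; print(v,u.min(),u.max(),np.median(q,0).round(1),((q[:,1].min()+q[:,1].max())/2).round(1))
kk=k.copy(); kk[:,:275]=0; kk[:,289:]=0; q=Q[kk]
from scipy.optimize import least_squares
s=least_squares(lambda c:np.hypot(q[:,0]-c[0],q[:,2]-c[1])-.05,[0,.042],loss='soft_l1',f_scale=.001);print(s.x,np.median(abs(s.fun)))
```

```text
tray tool mm ((-5.221992492675781, 24.698684692382812), (140.2200927734375, 127.04846954345703), 89.94585418701172)
[ 327  160   39   63 1150] [  7.   54.6 152.5] [-25.  46.] [33. 75.]
[251 166  18  11  99] [ 25.4 -18.3 152.4] [ 23. -26.] [ 27. -11.]
[288 166  17  11  93] [ 25.6  14.5 152.1] [23.  7.] [28. 21.]
[312 166  14  11  82] [ 25.8  35.  152.1] [23. 28.] [28. 42.]
[311 209  13  14  84] [-17.8  35.6 153.1] [-21.  28.] [-16.  42.]
[253 210  15  13  89] [-18.1 -18.6 152. ] [-21. -25.] [-16. -13.]
[294 213  10  10  58] [-18.2  17.  148.1] [-21.  13.] [-16.  21.]
172 271 290 [48.2  0.4 36.8] 0.4
188 269 292 [43.8  0.4 19.9] 0.4
204 268 292 [38.3  0.2 11.3] 0.2
220 268 293 [32.6  0.4  5. ] 0.4
236 266 293 [26.9  0.5  0.1] 0.4
252 268 293 [20.7  0.4 -3.4] 0.4
268 262 299 [14.1  0.4 -5.7] 0.4
284 262 293 [ 7.2  0.4 -7.7] -0.8
300 262 292 [-0.5  0.2 -8.5] -0.6
316 270 292 [-9.6  0.7 -7.7] 0.7
332 270 292 [-21.5   0.7  -4.1] 0.7
[-0.00113335  0.04129933] 0.00033263138076355947
```

Call:
drive_tool:
  targets:
    - [5,-3,0,0,0,0]
    - [5,-3,15,0,0,0]
    - [5,-3,30,0,0,0]
    - [5,-3,45,0,0,0]
    - [5,-3,60,0,0,0]
    - [5,-3,68,0,0,0]
    - [5,-3,68,0,0,0]
    - [5,-3,68,0,0,0]

```text
clock: 7.38
tcp_pos: [0.5197, 0.2724, 0.1481]
tcp_rot: [179.9, -0.0, 85.2]
contact_force: [0.9, 0.9, -2.0]
gripper_width: 0.126
grip_force: 51.4
```

Run:
```python
from h import *
w={}
p,d,P=grab('wrist'); T=tool(); Q=(P-T[:3,3])@T[:3,:3]*1000
a=cv2.resize(p[90:330,180:420,::-1],(500,500)); s,_,_=grab('side')
b=cv2.resize(s[290:390,195:295,::-1],(300,300)); b=cv2.copyMakeBorder(b,0,200,0,0,0)
cv2.imwrite('pics/w3.png',np.hstack([a,b]))
k=(P[...,2]>.045)&(P[...,2]<.085); k[:,:200]=0;k[:,420:]=0;k[:80]=0;k[330:]=0
L=cv2.connectedComponentsWithStats(k.astype(np.uint8),connectivity=8)
for i in range(1,L[0]):
    if L[2][i,4]>10: q=Q[L[1]==i]; print(L[2][i],q.mean(0).round(1),q.min(0).round(0),q.max(0).round(0))
```

```text
[ 341  184   54   80 1935] [ 1.1 57.6 85.8] [-32.  49.  75.] [ 26.  78. 103.]
[248 191  21  17 161] [ 18.6 -15.3  85. ] [ 16. -22.  75.] [ 20.  -9. 103.]
[294 191  23  17 175] [18.6 17.5 85.9] [16. 10. 74.] [ 20.  25. 103.]
[326 191  16  17 134] [19.  38.3 85.5] [16. 32. 75.] [ 21.  46. 103.]
[250 244  18  21 139] [-24.9 -15.5  85.4] [-28. -22.  75.] [-23. -10. 103.]
[294 244  21  21 169] [-25.   17.6  86.6] [-28.  11.  75.] [-23.  25. 103.]
[323 244  16  21 149] [-24.7  38.6  86.5] [-29.  31.  74.] [-23.  46. 103.]
```

View pics/w3.png

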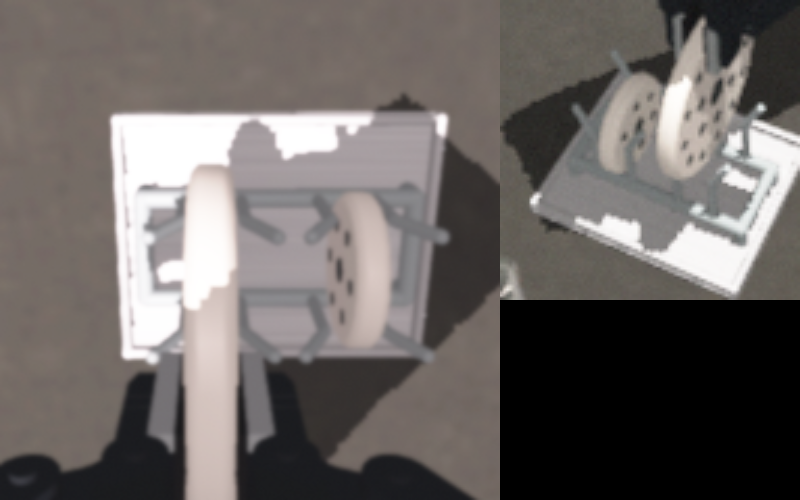

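The plate bottom is in the bay mouth, centred to about 0.5 mm between the tines. The small plate is untouched. I make a small correction and lower on.

Call:
drive_tool:
  targets:
    - [-2,0.5,4,0,0,0]
    - [-2,0.5,10,0,0,0]
    - [-2,0.5,16,0,0,0]
    - [-2,0.5,22,0,0,0]
    - [-2,0.5,28,0,0,0]
    - [-2,0.5,34,0,0,0]
    - [-2,0.5,37,0,0,0]
    - [-2,0.5,39,0,0,0]
    - [-2,0.5,39,0,0,0]

```text
clock: 8.6
tcp_pos: [0.5198, 0.27, 0.1086]
tcp_rot: [179.9, 0.0, 85.2]
contact_force: [-0.8, 0.6, -1.6]
gripper_width: 0.124
grip_force: 51.4
```

Call:
drive_tool:
  targets:
    - [0,0,0.7,0,0,0]
    - [0,0,1.4,0,0,0]
    - [0,0,2,0,0,0]
    - [0,0,2,0,0,0]

```text
clock: 9.1
tcp_pos: [0.5198, 0.27, 0.1066]
tcp_rot: [179.9, 0.0, 85.2]
contact_force: [0.5, 0.1, -2.5]
gripper_width: 0.125
grip_force: 51.4
```

Call:
drive_tool:
  targets:
    - [0,0,0.5,0,0,0]
    - [0,0,1,0,0,0]
    - [0,0,1.5,0,0,0]
    - [0,0,1.5,0,0,0]

```text
clock: 9.6
tcp_pos: [0.5201, 0.2701, 0.106]
tcp_rot: [179.9, 0.0, 85.2]
contact_force: [-1.3, -2.7, 6.0]
gripper_width: 0.127
grip_force: 52.5
```

Call:
drive_tool:
  targets:
    - [-0.5,0,0.3,0,0,0]
    - [-1,0,0.6,0,0,0]
    - [-1,0,0.6,0,0,0]

```text
clock: 9.98
tcp_pos: [0.5201, 0.2697, 0.1058]
tcp_rot: [179.8, -0.0, 85.2]
contact_force: [-1.7, -1.6, 7.6]
gripper_width: 0.123
grip_force: 52.7
```

Call:
drive_tool:
  targets:
    - [-0.5,0,0.2,0,0,0]
    - [-1.2,0,0.4,0,0,0]
    - [-1.2,0,0.4,0,0,0]

```text
clock: 10.35
tcp_pos: [0.5201, 0.2693, 0.1057]
tcp_rot: [179.8, -0.1, 85.2]
contact_force: [-1.3, 0.3, 7.3]
gripper_width: 0.126
grip_force: 52.7
```

Run:
```python
from h import *
p,d,P=grab('wrist'); T=tool(); Q=(P-T[:3,3])@T[:3,:3]*1000
s,_,_=grab('side')
a=cv2.resize(p[90:330,160:400,::-1],(400,400)); b=cv2.resize(s[290:390,195:295,::-1],(400,400),interpolation=cv2.INTER_CUBIC)
cv2.imwrite('pics/w4.png',np.hstack([a,b]))
```

```text
(no output)
```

View pics/w4.png

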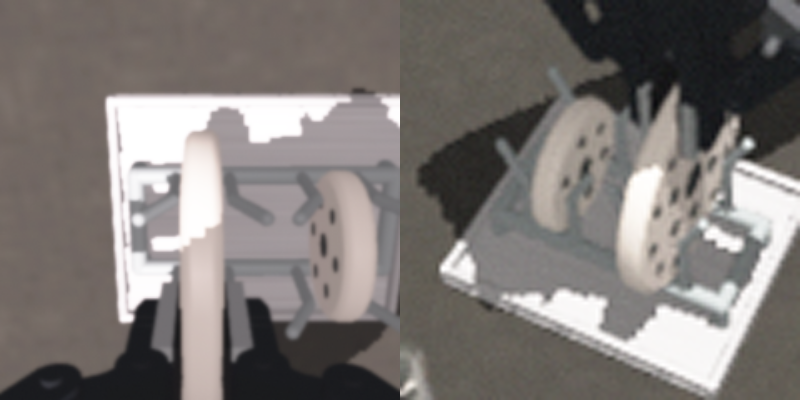

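Both views show the plate down between the tines, resting on both rods with a balanced force. I release it.

Call:
drive_tool:
  targets:
    - [0,0,0,0,0,0]
    - [0,0,0,0,0,0]
    - [0,0,0,0,0,0]
    - [0,0,0,0,0,0]
  hand: 34

```text
clock: 10.95
tcp_pos: [0.5195, 0.2677, 0.1039]
tcp_rot: [179.9, 0.0, 85.2]
contact_force: [-0.4, 0.2, 0.2]
gripper_width: 0.396
grip_force: 0.0
```

Call:
drive_tool:
  targets:
    - [0,0,-10,0,0,0]
    - [0,0,-30,0,0,0]
    - [0,0,-70,0,0,0]
    - [0,0,-120,0,0,0]
    - [0,0,-150,0,0,0]
    - [0,0,-150,0,0,0]
    - [0,0,-150,0,0,0]

```text
clock: 11.82
tcp_pos: [0.5193, 0.2678, 0.2543]
tcp_rot: [179.9, 0.0, 85.2]
contact_force: [-0.7, -0.1, 0.1]
gripper_width: 0.394
grip_force: 0.0
```

Run:
```python
from h import *
p,d,P=grab('wrist'); s,_,S=grab('side'); t,_,Tp=grab('top')
a=cv2.resize(p[100:340,180:420,::-1],(400,400)); b=cv2.resize(s[290:390,195:295,::-1],(400,400),interpolation=cv2.INTER_CUBIC)
cv2.imwrite('pics/w5.png',np.hstack([a,b]))
k=(P[...,2]>.085)&(P[...,2]<.13)&(d>.1)&(p.min(2)>110); print(k.sum(),P[k].max(0),P[k].min(0),cv2.minAreaRect((P[k][:,:2]*1000).astype(np.float32)))
```

```text
9608 [0.80433661 0.40510991 0.12999005] [0.51767413 0.05899537 0.08500438] ((661.6002197265625, 209.98902893066406), (272.9266052246094, 336.90185546875), 13.175217628479004)
```

View pics/w5.png

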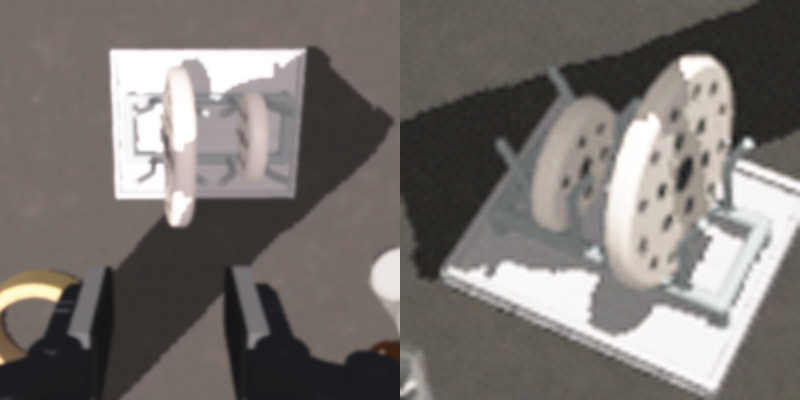

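Run:
```python
from h import *
for n in ('wrist','side'):
    p,d,P=grab(n); p=p.astype(int)
    m=(d>0)&(abs(P[...,0]-.52)<.03)&(abs(P[...,1]-.269)<.056)&(P[...,2]>.03)&(P[...,2]<.13)&(p[...,0]-p[...,2]>4)&(p.min(2)>90)
    q=P[m]; q=q@Ro.from_euler('z',4.8,degrees=True).as_matrix().T
    print(n,len(q),'top z',np.percentile(q[:,2],99.5))
    for z in (.04,.06,.08,.09,.1,.105,.11):
        k=abs(q[:,2]-z)<.005
        if k.sum()>3: print(z,k.sum(),np.percentile(q[k,0],[3,50,97]).round(4),np.percentile(q[k,1],[3,97]).round(3))
```

```text
wrist 1321 top z 0.11560861437543478
0.04 38 [0.4923 0.4923 0.4924] [0.289 0.34 ]
0.06 79 [0.4946 0.4946 0.5136] [0.276 0.354]
0.08 127 [0.4956 0.4966 0.5069] [0.27  0.359]
0.09 170 [0.4966 0.4975 0.5084] [0.269 0.355]
0.1 181 [0.4975 0.4986 0.5097] [0.272 0.348]
0.105 195 [0.4983 0.5025 0.51  ] [0.277 0.343]
0.11 511 [0.4984 0.5048 0.51  ] [0.284 0.332]
side 1122 top z 0.11586873052359757
0.04 98 [0.4861 0.4925 0.4934] [0.277 0.35 ]
0.06 122 [0.4931 0.4943 0.4995] [0.268 0.361]
0.08 147 [0.4952 0.496  0.5053] [0.27 0.36]
0.09 158 [0.4959 0.497  0.5062] [0.273 0.357]
0.1 132 [0.4968 0.498  0.5086] [0.278 0.351]
0.105 107 [0.4971 0.4983 0.5095] [0.281 0.345]
0.11 149 [0.4978 0.5017 0.5094] [0.286 0.335]
```

The plate's top is at 115 mm, so it is fully seated. It leans about 5° against a tine, within the slot's play.

```bash
python3 -c "
from bench import hand_in
print(hand_in())"
```

```text
the job is handed in; nothing more can be done
None
```

The large plate is in the rack's empty bay, fully down on both rods (top at about 115 mm) and leaning about 5° against a tine; I let go only after it was seated, the small rack plate is in place, I never went near the small easel plate (not re-checked afterwards), and the job was handed in at about 12 s.

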